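# Slide the biscuit tin into its corner by the toaster

## Task

Push the rectangular biscuit tin along the worktop with your fingers, never picking it up or tipping it, until its long side sits flush against the wooden rail at the back of the worktop and its end touches the end of the toaster. Leave the mugs and the jar where they are.

Things in the scene. Friction and masses are not known exactly. Their poses are not given: they have to be found in the camera images.
- tin: Closed rectangular biscuit tin of plain bare metal, lid shut tight and part of it, loose on the worktop in front of the rail: 100 mm deep (its own x) by 130 mm long (its own y) by 48 mm tall, 0.3 to 0.65 kg. Origin at the centre of its underside. It stands up to 0.4 rad askew to the rail, with its +x broadly towards the rail. Too wide to be gripped.
- rail: Low wooden rail fixed to the worktop along its back: 18 mm thick (x), 1000 mm long (y), 30 mm tall. Origin at the centre of its underside; its own x points straight away from the robot's side, so the face that the tin is pushed against lies at its own x = -9 mm. It is set up to 0.1 rad askew. Immovable.
- toaster: Two-slot toaster with bare steel ends, standing just in front of the rail, square to it, to the left or to the right of the tin (it changes places with the kettle): 170 mm deep (its own x) by 270 mm long (its own y, parallel to the rail) by 190 mm tall. Origin at the centre of its underside; its flat ends lie at its own y = +135 and -135 mm, and the tin belongs at the end that faces it. Lever and dials face the robot and are no part of the job. Immovable.
- kettle: Round cordless kettle, 160 mm across and 235 mm tall, in front of the rail on the other side of the tin from the toaster; its handle reaches 130 mm from its axis, over the rail. Origin at the centre of its underside. Immovable.
- mug1: Mug, 80 mm across, 95 mm tall, handle sticking out about 35 mm along its own +y. Origin at the centre of its underside. Stands in front of the toaster or the kettle. Leave alone.
- mug2: Second mug, the same. Stands further to the left. Leave alone.
- jar: Glass jar with a steel lid, 76 mm across, 110 mm tall. Origin at the centre of its underside. Stands in front of the kettle or the toaster. Leave alone.
Not all that is in view belongs to the job. Leave any blue or yellow look-alike of the tin alone.

How it is judged (in metres and radians):
At the end, for the whole second after the job is handed in: The tin stands flat on the worktop and at rest, its long side within 7 mm of the rail's face and within 0.06 rad of parallel to it, and its end within 7 mm of the toaster's end (x of tin in the frame of rail between -0.066 and -0.05 m and angle between the x axis of tin and the x axis of rail, either way round below 0.06 rad and y of tin in the frame of toaster between -0.207 and 0.207 m and height (world z) of tin below 0.005 m and angle between tin's own z axis and vertical below 0.05 rad and linear speed of tin below 0.01 m/s); the robot touches nothing.
It fails at once if the tin is lifted off the worktop (10 mm) or tipped (0.2 rad) (height (world z) of tin above 0.01 m or angle between tin's own z axis and vertical above 0.2 rad).
It fails at once if a mug or the jar is moved by more than 20 mm (distance of any of mug1, mug2, jar from where it was at the start of the episode above 0.02 m).
It also fails if it takes over 51 s, if anything falls off the work surface, if the arm or the gripper's body presses on something with over 40 N, if the wrist force passes 120 N, or if a joint passes its speed limit or range.

## Robot

A 6-joint arm with a two-finger parallel gripper is mounted at the origin on the work surface. World frame = base frame: x ahead of the robot, y to its left, z up, the work surface at z = 0. Lengths are in m, angles in degrees, forces in N, time in s.
With the tool pointing down it reaches from about 0.375 to 0.9 m from the base axis. Payload 3.1 kg.
Tool frame: the origin (TCP) lies at the very end of the fingers, on their centre line; the grasp point (between the pads) lies 19 mm behind it (bot.grip_point_offset is the distance from the TCP to the grasp point, in m); z points along the fingers, x is the direction in which the jaws open and shut, and the axes are right-handed (so a half turn about z gives the same grasp; the last joint's range is limited). The gripper opens to 87 mm and grips with 3 to 60 N. Pads are 19 mm wide; open, the fingers measure 117 mm over their backs; the gripper's body (75 mm by 190 mm) begins 51 mm behind the grasp point.
Start: joints at [-81.331, 30.224, 82.088, -0, 67.689, -10.227], TCP at [0.202, -0.591, 0.223] pointing down, gripper open.
Joint ranges: [-176.69, 176.69], [-43.24, 126.21], [12.49, 139.97], [-82, 262], [0, 151.66], [-163.58, 163.58]. Speed limits (degrees/s): [159.86, 159.86, 180, 180, 180, 180].

## Interface

Orientations are given as a 3x3 rotation matrix whose columns are the frame's x, y, z axes.
In Python, from rig import bot, capture, recognise, place_of gives the robot as it stands.
- The arm moves only by the tool send_rows, never from a script. Its argument "motion" is a list of rows, each a list of 2 entries, a list of its own where there are three numbers: the shift along the tool's x, y, z in mm, then the turn about the tool's z in rad. A call has exactly 5 rows; each row shifts and turns the pose as measured when the row begins, along the tool's axes as they then stand; what a row does not reach is not made up. A row lasts 1/12 s, in which the tool goes at most 41.7 mm and 7.16 degrees, less where a joint would pass 70% of its speed; a pose out of reach is approached as far as the arm can. A call with a gripper value outside its range is refused whole. "gripper" is the closure, from 0 (fully open) to 1 (shut), set as the call begins (left out, the last holds). The fingers move at their own pace and stop on an object; the grip force is fixed at half the most. Time passes only in rows, so rows that do not move let the fingers close, or fill a call up. It gives the time, the measured TCP pose, the force and the opening at its end, in the units of the state.
- bot.read_state(): the state, without advancing time (a new reading comes with each control period).
- capture(name): name is "scene" or "top"; returns a dict with "image" (420x560x3 uint8, blue, green, red), "fx", "fy", "cx", "cy" (pixels), "rvec" (rotation vector, rad) and "tvec" (3), from world to camera coordinates, as OpenCV has them. Camera axes: x right, y down, z forward; pixel columns grow to the right and rows downward; lengths in m; the calibration is good to about 2 mm. A picture is of the moment at which its call begins. There is no depth.
- bot.hand_in(): hands the job in, once; it reports no verdict.
Trained networks look in the newest picture that a camera, given by its name, has taken for a name from the list of things; names that differ only in an ending like _2 or _b are one class to them, and where a whole thing is asked for, a point or a joint stands for the part that bears it (a point fixed in the world has none). Each returns a list of dicts, best first, with "p" (0 to 1); they miss things now and then, are a little off and sometimes report something else, mostly with a low value. They report only what shows in the picture. A call takes as long as a camera call. They do not tell look-alikes from the thing itself.
- recognise(camera, target): "xy" ([column, row] in pixels, amid what is visible of it).
- place_of(camera, target): "xy" ([column, row] in pixels: a listed point, or the origin of a listed thing).
The state is a dict: "time_s": time; "joint_positions": joint angles; "qvel": joint speeds; "tau": joint torques, N m; "position": TCP position; "tcp_rot": TCP orientation; "force": force on the tool from outside, world axes, zero at the start; "moment": the same for the moment, N m; "opening": opening from 0.0 (shut) to 1.0 (fully open).
Only numpy, scipy, OpenCV 4.12 (cv2) and the standard library are available. Lean on these libraries where they do the work, as an engineer would, in place of code of your own. Each camera call takes 0.05 s, during which the arm holds its last target.

## Working session

There is one attempt and no reset: what is moved stays moved. The work goes in short steps, Python scripts to look and compute and a tool call to move; the robot and the scene stay as the last step left them, time stands still between calls to the robot, and variables do not carry over. Pictures are saved under pics/ and viewed, and the job is handed in when it is done.

Besides the shell and the picture viewer there is one more tool, called after "Request:" as name([rows], argument=value, ...), one row to a line, values as JSON. send_rows: Moves the arm, as the interface text tells. Its arguments: {"type":"object","properties":{"motion":{"type":"array","items":{"type":"array"}},"gripper":{"type":"number"}},"required":["motion"]}

```bash
mkdir -p pics; python3 - <<'E'
from rig import bot,capture,recognise,place_of
import cv2,json
s=bot.read_state();print(s['time_s'],s['position'],s['tcp_rot'],s['force'])
for c in("scene","top"):
    d=capture(c);cv2.imwrite(f"pics/{c}0.png",d["image"])
    print(c,d["fx"],d["fy"],d["cx"],d["cy"],d["rvec"],d["tvec"])
    for t in("tin","rail","toaster","kettle","mug1","jar"):
        print(t,[(r['xy'],r['p']) for r in place_of(c,t)])
E
```

```text
0.0 [ 0.20232281 -0.59058605  0.22157896] [[ 3.23866104e-01 -9.46102871e-01 -3.21156788e-04]
 [-9.46100576e-01 -3.23866038e-01  2.11870357e-03]
 [-2.10852330e-03 -3.82329648e-04 -9.99997704e-01]] [ 0.13794716 -0.8208037  -0.16487429]
scene 467.0902413766281 467.0902413766281 271.68112592770825 209.65774239289863 [ 2.17368088  1.4448895  -0.4206962 ] [-0.2426479  -0.34183087  1.69536691]
tin [([147.1, 185.6], 0.82), ([273.3, 241.2], 0.76), ([317.4, 151.7], 0.64), ([119.5, 230.6], 0.64), ([178.8, 294.3], 0.44)]
rail [([305.3, 282.7], 0.74)]
toaster [([400.0, 213.1], 0.89)]
kettle [([176.5, 291.8], 0.92), ([340.3, 189.0], 0.47)]
mug1 [([340.6, 191.3], 0.94), ([395.9, 169.2], 0.88), ([394.4, 214.3], 0.58)]
jar [([184.9, 241.5], 0.58)]
top 475.4709244071425 475.4709244071425 281.1074893573298 210.00363047223422 [ 2.10766448 -2.13825897  0.19576072] [0.04829339 0.49425994 1.46984112]
tin [([420.6, 250.7], 0.89), ([286.8, 187.5], 0.68), ([199.3, 266.7], 0.59)]
rail [([275.2, 138.6], 0.92)]
toaster [([288.0, 187.3], 0.19)]
kettle [([380.7, 171.5], 0.6)]
mug1 [([142.5, 215.2], 0.96), ([200.9, 215.3], 0.86)]
jar [([367.4, 218.6], 0.81)]
```

View pics/scene0.png

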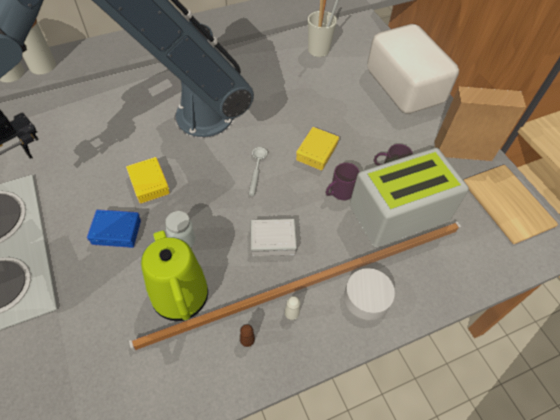

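View pics/top0.png

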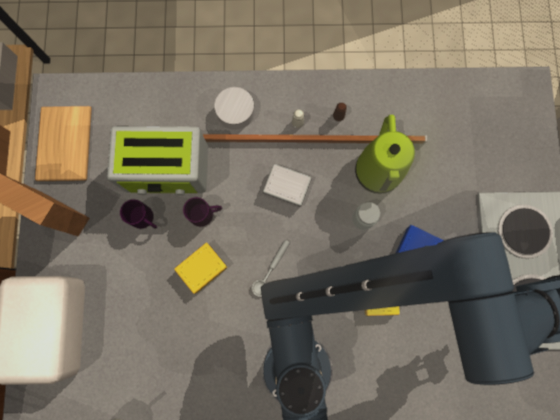

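The toaster stands on the left (+y) and the kettle on the right. The bare metal tin is at about (287,185) in top and (273,237) in scene. The rail runs from (205,136) to (427,139) in top. I'll zoom in for corners.

```bash
python3 - <<'E'
import cv2,numpy as np
a=cv2.imread("pics/top0.png")[120:220,190:340];b=cv2.imread("pics/scene0.png")[205:265,235:315]
cv2.imwrite("pics/t0z.png",cv2.resize(a,None,fx=5,fy=5,interpolation=cv2.INTER_CUBIC))
cv2.imwrite("pics/s0z.png",cv2.resize(b,None,fx=8,fy=8,interpolation=cv2.INTER_CUBIC))
E
```

```text
(no output)
```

View pics/t0z.png

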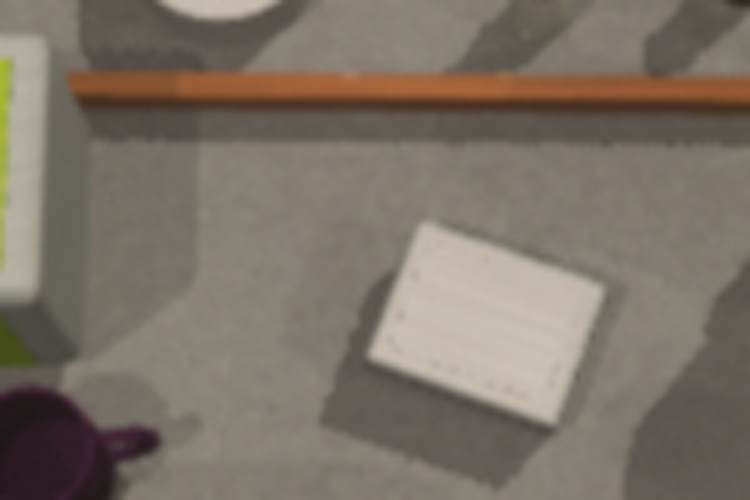

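View pics/s0z.png

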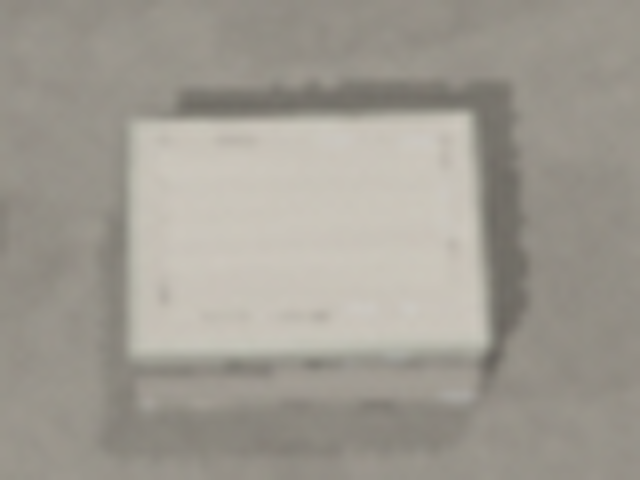

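```bash
cat >h.py <<'E'
import cv2,numpy as np
def cam(d):
    R,_=cv2.Rodrigues(np.array(d["rvec"],float)); return R,np.array(d["tvec"],float).ravel(),d
def bp(c,uv,z):
    R,t,d=c; uv=np.atleast_2d(uv).astype(float)
    r=np.c_[(uv[:,0]-d["cx"])/d["fx"],(uv[:,1]-d["cy"])/d["fy"],np.ones(len(uv))]@R
    o=-R.T@t; return o+r*((z-o[2])/r[:,2])[:,None]
def fit(P):  # corners order BL,BR,FR,FL -> centre,yaw of +x
    P=P[:,:2]; c=P.mean(0); ax=(P[0]+P[1]-P[2]-P[3])/2; ay=(P[0]+P[3]-P[1]-P[2])/2
    th=np.arctan2(ax[1],ax[0]); th2=np.arctan2(-ay[0],ay[1])
    return c.round(4),np.degrees([th,th2]).round(2),np.linalg.norm(ax).round(4),np.linalg.norm(ay).round(4)
E
python3 - <<'E'
from rig import capture
from h import *
T=capture("top");S=capture("scene");t=cam(T);s=cam(S)
uz=lambda p,f,o:(np.array(p)+.5)/f-.5+np.array(o)
print(fit(bp(t,uz([(427,221),(606,287),(556,426),(368,356)],5,(190,120)),.048)))
print(fit(bp(s,uz([(490,350),(130,357),(130,120),(473,112)],8,(235,205)),.048)))
# rail mask
for nm,c,d in(("top",t,T),("scene",s,S)):
    im=d["image"];h=cv2.cvtColor(im,cv2.COLOR_BGR2HSV)
    m=((h[...,0]<15)&(h[...,1]>120)&(h[...,2]>60)).astype(np.uint8)
    n,l,st,ce=cv2.connectedComponentsWithStats(m)
    for i in range(1,n):
        if st[i,4]>300: print(nm,st[i],ce[i])
# top-cam rail edges by column
g=T["image"].astype(int)
for x in (215,240,270,300,330,350):
    print(x,[tuple(g[y,x]) for y in range(132,150)])
g=S["image"].astype(int)
for x in (250,300,350): 
    print(x)
rc=place=None
E
```

```text
(array([0.5794, 0.0196]), array([-22.1 , -21.72]), np.float64(0.0972), np.float64(0.1263))
(array([0.5793, 0.0201]), array([-21.35, -21.09]), np.float64(0.101), np.float64(0.1286))
top [   0  125   88  111 2783] [ 35.03413582 199.3068631 ]
top [ 204  134  173    9 1103] [288.19038985 137.87035358]
scene [  389     0   171   115 11147] [491.11814838  39.13483448]
scene [527  71  33  50 648] [548.42283951 100.08333333]
scene [506 134  35  33 579] [520.92918826 151.94645941]
scene [ 133  224  325  126 2603] [293.65347676 286.07260853]
scene [469 287  69  50 804] [495.96641791 313.9738806 ]
215 [(np.int64(70), np.int64(77), np.int64(83)), (np.int64(65), np.int64(76), np.int64(88)), (np.int64(56), np.int64(79), np.int64(113)), (np.int64(49), np.int64(82), np.int64(131)), (np.int64(49), np.int64(83), np.int64(134)), (np.int64(49), np.int64(83), np.int64(135)), (np.int64(46), np.int64(75), np.int64(122)), (np.int64(39), np.int64(61), np.int64(95)), (np.int64(35), np.int64(50), np.int64(71)), (np.int64(42), np.int64(55), np.int64(71)), (np.int64(58), np.int64(68), np.int64(77)), (np.int64(69
[... 3690 characters left out ...]
10), np.int64(123)), (np.int64(73), np.int64(98), np.int64(137)), (np.int64(54), np.int64(92), np.int64(148)), (np.int64(51), np.int64(89), np.int64(146)), (np.int64(51), np.int64(88), np.int64(146)), (np.int64(48), np.int64(81), np.int64(135)), (np.int64(39), np.int64(65), np.int64(104)), (np.int64(32), np.int64(49), np.int64(73)), (np.int64(43), np.int64(56), np.int64(74)), (np.int64(62), np.int64(73), np.int64(83)), (np.int64(74), np.int64(83), np.int64(89)), (np.int64(77), np.int64(85), np.int64(91)), (np.int64(79), np.int64(87), np.int64(93)), (np.int64(79), np.int64(88), np.int64(93)), (np.int64(80), np.int64(88), np.int64(94)), (np.int64(95), np.int64(104), np.int64(111))]
250
300
350
```

```bash
python3 - <<'E'
from rig import capture
from h import *
T=capture("top");S=capture("scene");t=cam(T);s=cam(S)
def edge(d,u0,u1,n=12):
    pass
im=T["image"].astype(float)
us=np.arange(215,355,5); back=[];mid=[];bot=[]
for u in us:
    col=im[128:147,u]; sat=col[:,2]-col[:,0]; # redness
    k=sat.argmax(); h=sat.max()/2+3
    a=[i for i in range(k,0,-1) if sat[i-1]<h<=sat[i]][0]; back.append(128+a-1+(h-sat[a-1])/(sat[a]-sat[a-1]))
    h2=sat.max()*.62
    b=[i for i in range(k,18) if sat[i]>=h2>sat[i+1]][0]; mid.append(128+b+(sat[b]-h2)/(sat[b]-sat[b+1]))
    v=col.sum(1); j=v[:16].argmin(); lo,hi=v[j],v[17-2]; h3=(lo+hi)/2
    c=[i for i in range(j,18) if v[i]<=h3<v[i+1]][0]; bot.append(128+c+(h3-v[c])/(v[c+1]-v[c]))
for nm,vv,z in(("back",back,.03),("fronttop",mid,.03),("frontbot",bot,0)):
    P=bp(t,np.c_[us,vv],z); p=np.polyfit(P[:,1],P[:,0],1); print(nm,p, np.degrees(np.arctan(-p[0])),np.abs(np.polyval(p,P[:,1])-P[:,0]).max(), p[0]*.02+p[1])
print("scene rail ends top", bp(s,[(132,343),(459,227)],.03))
print("top rail ends", bp(t,[(427,138.5),],.03))
uz=lambda p,f,o:(np.array(p)+.5)/f-.5+np.array(o)
print("toaster top edge",bp(t,uz([(52,60),(42,290)],5,(190,120)),.19))
print("toaster bot",bp(t,uz([(90,150),(78,355)],5,(190,120)),0))
im=S["image"]
cv2.imwrite("pics/s1z.png",cv2.resize(im[140:260,340:480],None,fx=5,fy=5,interpolation=cv2.INTER_CUBIC))
cv2.imwrite("pics/t1z.png",cv2.resize(T["image"][110:240,100:230],None,fx=4.5,fy=4.5,interpolation=cv2.INTER_CUBIC))
E
```

```text
back [0.023954   0.75319908] -1.3722008384946167 0.0005591279811848482 0.7536781595534897
fronttop [0.02263788 0.73491825] -1.296833534953962 0.000795490611263272 0.7353710063063165
frontbot [0.02087942 0.73676424] -1.1961289117859804 0.0003915301257544357 0.7371818323870827
scene rail ends top [[ 0.73153164 -0.43769206  0.03      ]
 [ 0.76352138  0.55318807  0.03      ]]
top rail ends [[ 0.73186194 -0.44554686  0.03      ]]
toaster top edge [[0.70868274 0.27895376 0.19      ]
 [0.56768053 0.28233524 0.19      ]]
toaster bot [[0.71431249 0.28593607 0.        ]
 [0.57272632 0.29184139 0.        ]]
```

View pics/s1z.png

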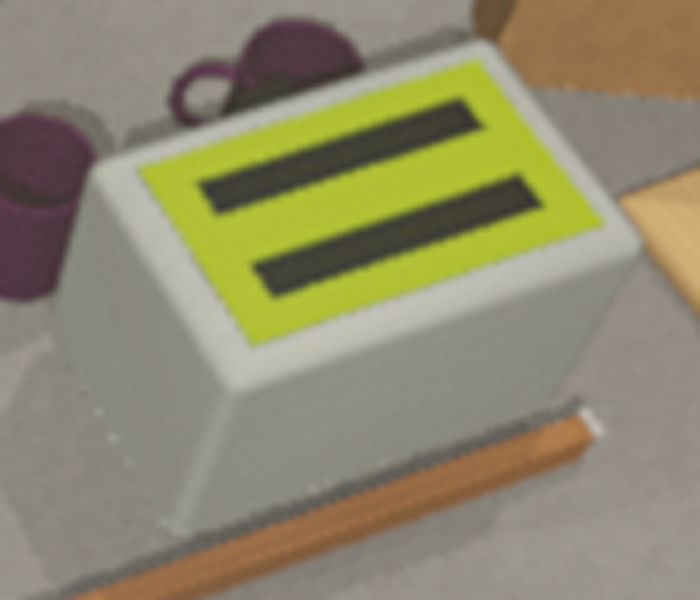

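View pics/t1z.png

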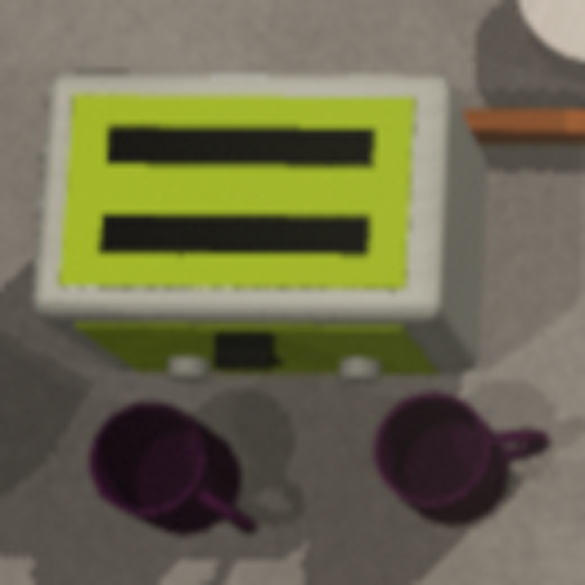

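```bash
python3 - <<'E'
from rig import capture,place_of,bot
from h import *
T=capture("top");S=capture("scene");t=cam(T);s=cam(S)
for n,c in(("top",t),("scene",s)):
    for k in("mug1","jar","kettle","toaster"):
        for r in place_of(n,k):
            if r['p']>.3: print(n,k,r['p'],bp(c,r['xy'],0)[0][:2].round(3))
print("toaster base back corner scene",bp(s,[(375.7,245.8)],0))
print(bp(t,[(221,208)],.07)) # mug1 handle tip
print(bp(s,[(340+36,140+106)],0),bp(s,[(362,228)],0))
s=bot.read_state();print(s['joint_positions'],s['tcp_rot'].round(3) if hasattr(s['tcp_rot'],'round') else s['tcp_rot'])
E
```

```text
top mug1 0.95 [0.491 0.304]
top mug1 0.74 [0.493 0.499]
top mug1 0.47 [0.739 0.06 ]
top jar 0.76 [ 0.47  -0.233]
top kettle 0.8 [ 0.633 -0.289]
scene mug1 0.9 [0.481 0.492]
scene mug1 0.85 [0.49  0.299]
scene jar 0.57 [ 0.467 -0.23 ]
scene kettle 0.83 [ 0.631 -0.299]
scene kettle 0.52 [0.478 0.507]
scene toaster 0.94 [0.647 0.406]
toaster base back corner scene [[0.71093169 0.30120847 0.        ]]
[[0.49960427 0.22985128 0.07      ]]
[[0.7118788  0.30169648 0.        ]] [[0.63997378 0.29382676 0.        ]]
[-8.13316734e+01  3.02237274e+01  8.20860157e+01 -1.26352338e-03
  6.76875854e+01 -1.02267355e+01] [[ 0.324 -0.946 -0.   ]
 [-0.946 -0.324 -0.   ]
 [ 0.     0.    -1.   ]]
```

Request:
send_rows([
  [[-30,-26,0],0.12],
  [[-33,-22,0],0.12],
  [[-36,-18,0],0.116],
  [[-37,-14,0],0],
  [[-37,-14,0],0],
], gripper=0.35)

```text
time_s: 1.82
position: [0.2771, -0.4125, 0.2209]
tcp_rot: [[-0.055, -0.999, 0.001], [-0.998, 0.055, -0.012], [0.012, -0.002, -1.0]]
force: [1.2, -0.3, 0.4]
opening: 0.714
```

Request:
send_rows([
  [[-37,-14,0],0],
  [[-37,-14,0],0],
  [[-37,-14,0],0],
  [[-37,-14,0],0],
  [[-37,-14,0],0],
])

```text
time_s: 2.23
position: [0.3595, -0.2236, 0.2199]
tcp_rot: [[-0.059, -0.998, 0.004], [-0.998, 0.059, -0.014], [0.014, -0.005, -1.0]]
force: [0.8, -0.6, -0.6]
opening: 0.656
```

Request:
send_rows([
  [[-39,-12,0],-0.02],
  [[-39,-12,0],-0.01],
  [[-39,-12,0],0],
  [[-36,-12,10],0],
  [[-35,-12,20],0],
])

```text
time_s: 2.65
position: [0.4314, -0.0342, 0.1921]
tcp_rot: [[-0.03, -0.999, 0.018], [-0.999, 0.029, -0.021], [0.02, -0.019, -1.0]]
force: [1.1, 0.3, -0.1]
opening: 0.644
```

Request:
send_rows([
  [[-35,-10,15],0],
  [[-20,-5,35],0],
  [[0,0,35],0],
  [[0,0,35],0],
  [[0,0,30],0],
])

```text
time_s: 3.07
position: [0.4623, 0.0272, 0.0416]
tcp_rot: [[-0.017, -0.999, 0.042], [-1.0, 0.016, -0.023], [0.022, -0.043, -0.999]]
force: [0.3, 0.9, 0.6]
opening: 0.651
```

Request:
send_rows([
  [[2,0,8],0],
  [[2,0,6],0],
  [[2,0,4],0],
  [[0,0,0],0],
  [[0,0,0],0],
])

```text
time_s: 3.48
position: [0.4616, 0.0213, 0.0174]
tcp_rot: [[-0.015, -0.999, 0.034], [-1.0, 0.014, -0.021], [0.021, -0.034, -0.999]]
force: [0.3, -0.2, -0.9]
opening: 0.65
```

```bash
python3 - <<'E'
from rig import capture,bot
import cv2
T=capture("top");cv2.imwrite("pics/t2.png",cv2.resize(T["image"][110:270,190:390],None,fx=3.7,fy=3.7,interpolation=cv2.INTER_CUBIC))
S=capture("scene");cv2.imwrite("pics/s2.png",cv2.resize(S["image"][130:290,180:380],None,fx=3.7,fy=3.7,interpolation=cv2.INTER_CUBIC))
E
```

```text
(no output)
```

View pics/t2.png

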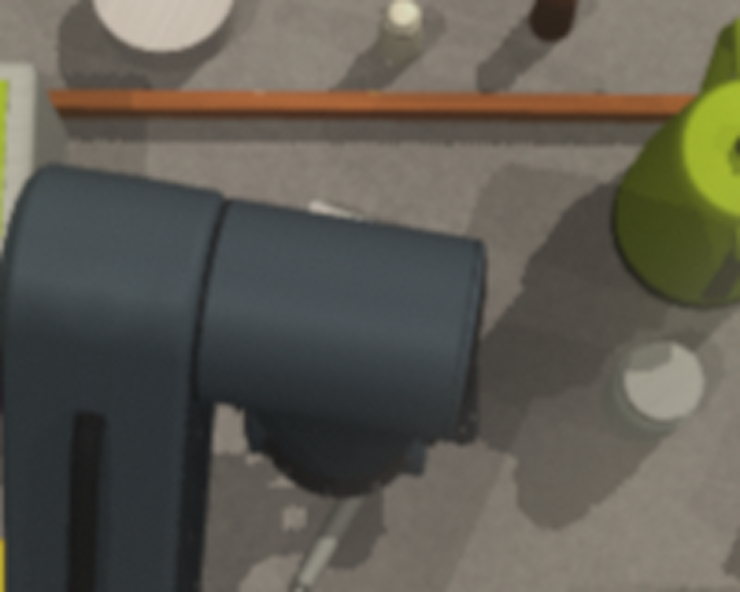

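View pics/s2.png

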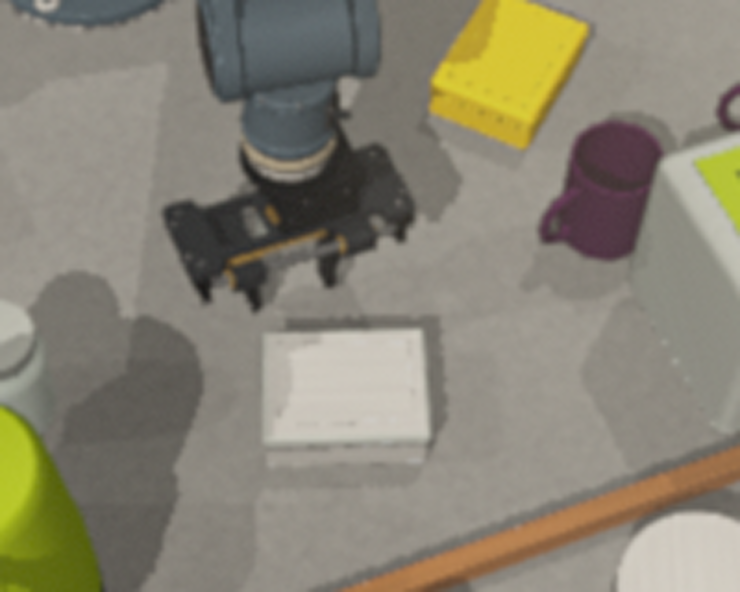

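```bash
python3 - <<'E'
from rig import capture,bot
from h import *
T=capture("top");t=cam(T)
S=capture("scene");cv2.imwrite("pics/s3.png",cv2.resize(S["image"][0:220,60:380],None,fx=2.5,fy=2.5,interpolation=cv2.INTER_CUBIC))
for z in(.2,.3,.4): print(z,bp(t,[(190,200),(190+220/3.7,110+205/3.7),(190+480/3.7,110+240/3.7),(190+460/3.7,110+440/3.7)],z)[:,:2].round(3).tolist())
E
```

```text
0.2 [[0.499, 0.302], [0.599, 0.131], [0.568, -0.072], [0.41, -0.052]]
0.3 [[0.478, 0.283], [0.571, 0.124], [0.542, -0.064], [0.395, -0.045]]
0.4 [[0.456, 0.263], [0.542, 0.118], [0.515, -0.056], [0.381, -0.039]]
```

View pics/s3.png

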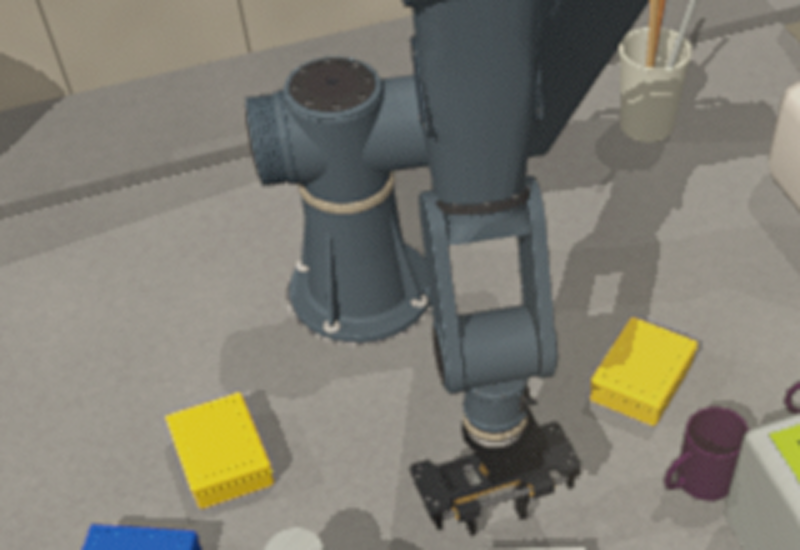

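Request:
send_rows([
  [[0,-10,0],-0.01],
  [[0,-10,0],0],
  [[0,-10,0],0],
  [[0,-8,0],0],
  [[0,-8,0],0],
])

```text
time_s: 4.1
position: [0.5071, 0.0216, 0.0224]
tcp_rot: [[-0.006, -0.999, 0.032], [-1.0, 0.005, -0.021], [0.021, -0.033, -0.999]]
force: [-2.6, -0.6, -0.3]
opening: 0.652
```

Request:
send_rows([
  [[0,-9,0],0],
  [[0,-9,0],0],
  [[0,-9,0],0],
  [[0,-9,0],0],
  [[0,-9,0],0],
])

```text
time_s: 4.52
position: [0.5509, 0.0217, 0.023]
tcp_rot: [[-0.006, -1.0, 0.021], [-1.0, 0.006, -0.02], [0.02, -0.021, -1.0]]
force: [-2.2, -1.4, -1.0]
opening: 0.644
```

Request:
send_rows([
  [[0,-9,0],0],
  [[0,-9,0],0],
  [[0,-9,0],0],
  [[0,-9,0],0],
  [[0,-9,0],0],
])

```text
time_s: 4.93
position: [0.5935, 0.0226, 0.0232]
tcp_rot: [[-0.002, -1.0, 0.005], [-1.0, 0.002, -0.019], [0.019, -0.005, -1.0]]
force: [-5.9, -0.5, 4.9]
opening: 0.649
```

Request:
send_rows([
  [[0,-6,0],0.01],
  [[0,-6,0],0.01],
  [[0,-5,0],0],
  [[0,-3,0],0],
  [[0,-3,0],0],
])

```text
time_s: 5.35
position: [0.6142, 0.0238, 0.0232]
tcp_rot: [[-0.02, -1.0, -0.009], [-1.0, 0.021, -0.018], [0.018, 0.008, -1.0]]
force: [-7.0, -1.2, 6.0]
opening: 0.651
```

```bash
python3 - <<'E'
from rig import capture,bot
import cv2
S=capture("scene");cv2.imwrite("pics/s4.png",cv2.resize(S["image"][170:330,180:380],None,fx=3.7,fy=3.7,interpolation=cv2.INTER_CUBIC))
E
```

```text
(no output)
```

View pics/s4.png

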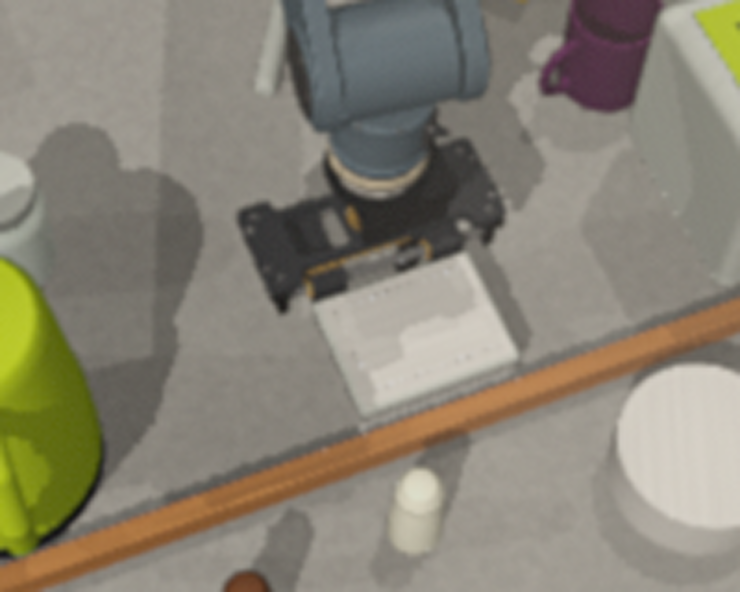

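The tin (zoom 315–515, 260–415) has squared up against the two fingers and is now about parallel to the rail, with a small gap left. I'll push gently until it touches.

Request:
send_rows([
  [[0,-3,0],0],
  [[0,-3,0],0],
  [[0,-3,0],0],
  [[0,-2,0],0],
  [[0,-2,0],0],
])

```text
time_s: 5.82
position: [0.6226, 0.0242, 0.0233]
tcp_rot: [[-0.019, -1.0, -0.023], [-1.0, 0.019, -0.017], [0.018, 0.022, -1.0]]
force: [-9.5, -1.0, 7.1]
opening: 0.649
```

Request:
send_rows([
  [[0,-2,0],0],
  [[0,-2,0],0],
  [[0,-1,0],0],
  [[0,-1,0],0],
  [[0,0,0],0],
])

```text
time_s: 6.23
position: [0.6221, 0.0242, 0.0235]
tcp_rot: [[-0.019, -0.999, -0.039], [-1.0, 0.019, -0.017], [0.018, 0.039, -0.999]]
force: [-3.3, -0.8, 0.9]
opening: 0.652
```

```bash
cat >look.py <<'E'
from rig import capture,bot
import cv2,sys
n,x0,y0,x1,y1,f=sys.argv[1],*map(int,sys.argv[2:6]),float(sys.argv[6])
S=capture(sys.argv[7] if len(sys.argv)>7 else "scene");cv2.imwrite(f"pics/{n}.png",cv2.resize(S["image"][y0:y1,x0:x1],None,fx=f,fy=f,interpolation=cv2.INTER_CUBIC))
E
python3 look.py s5 250 220 340 300 7
```

```text
(no output)
```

View pics/s5.png

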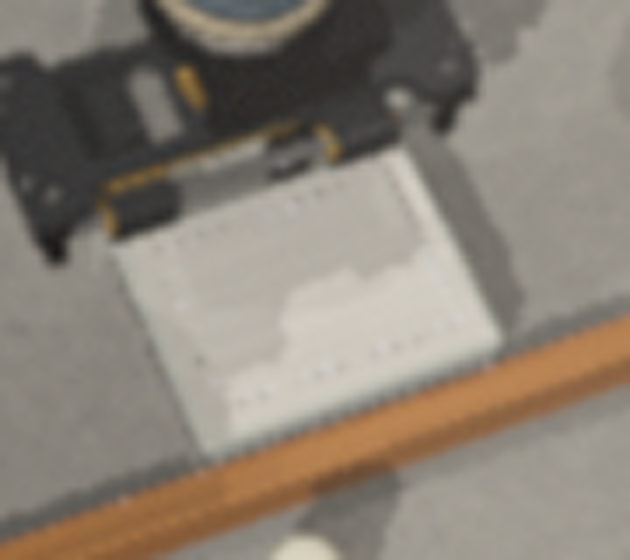

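```bash
python3 - <<'E'
from rig import capture,bot
from h import *
s=cam(capture("scene"));uz=lambda p,f,o:(np.array(p)+.5)/f-.5+np.array(o)
P=bp(s,uz([(500,343),(208,455),(115,250),(407,153)],7,(250,220)),.048);print(P.round(4));print(fit(P))
print(bot.read_state()['joint_positions'])
E
```

```text
[[ 0.7355  0.1     0.048 ]
 [ 0.7351 -0.0271  0.048 ]
 [ 0.6377 -0.0258  0.048 ]
 [ 0.6423  0.1033  0.048 ]]
(array([0.6876, 0.0376]), array([-1.37, -1.1 ]), np.float64(0.0953), np.float64(0.1281))
[-7.40444486 45.96295378 88.07550324 -1.71858671 48.07468175 84.85104728]
```

Request:
send_rows([
  [[0,12,0],0],
  [[0,15,0],0],
  [[0,15,-15],0],
  [[12,10,-25],-0.12],
  [[12,0,-25],-0.12],
])

```text
time_s: 6.75
position: [0.5791, 0.0038, 0.0875]
tcp_rot: [[0.227, -0.974, -0.024], [-0.974, -0.227, -0.016], [0.011, 0.027, -1.0]]
force: [0.9, 0.2, -0.3]
opening: 0.652
```

Request:
send_rows([
  [[12,-7,0],-0.12],
  [[13,-6,0],-0.12],
  [[13,-4,0],-0.12],
  [[14,-3,0],-0.12],
  [[14,-1,0],-0.12],
])

```text
time_s: 7.17
position: [0.6452, -0.0498, 0.0981]
tcp_rot: [[0.753, -0.658, 0.015], [-0.658, -0.753, -0.022], [0.026, 0.007, -1.0]]
force: [-1.4, -0.1, -0.3]
opening: 0.652
```

Request:
send_rows([
  [[14,1,0],-0.12],
  [[14,2,0],-0.12],
  [[13,4,0],-0.12],
  [[0,0,0],-0.12],
  [[0,0,0],-0.12],
])

```text
time_s: 7.58
position: [0.6939, -0.0861, 0.1035]
tcp_rot: [[0.994, -0.096, 0.051], [-0.094, -0.995, -0.03], [0.053, 0.025, -0.998]]
force: [-1.4, 0.3, -0.6]
opening: 0.651
```

Request:
send_rows([
  [[-10,0,5],-0.03],
  [[-10,0,20],-0.03],
  [[-2,0,20],0],
  [[0,0,18],0],
  [[0,0,12],0],
])

```text
time_s: 8.0
position: [0.6952, -0.0922, 0.0332]
tcp_rot: [[0.995, -0.031, 0.092], [-0.028, -0.999, -0.04], [0.094, 0.037, -0.995]]
force: [0.3, 0.7, -0.4]
opening: 0.649
```

Request:
send_rows([
  [[0,-3,2],0],
  [[0,-3,0],0],
  [[0,0,0],0],
  [[0,0,0],0],
  [[0,0,0],0],
])

```text
time_s: 8.42
position: [0.7001, -0.0862, 0.0302]
tcp_rot: [[0.994, -0.032, 0.1], [-0.028, -0.999, -0.041], [0.101, 0.038, -0.994]]
force: [0.6, 0.4, 0.8]
opening: 0.648
```

```bash
python3 look.py s6 200 170 400 330 3.7
```

```text
(no output)
```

View pics/s6.png

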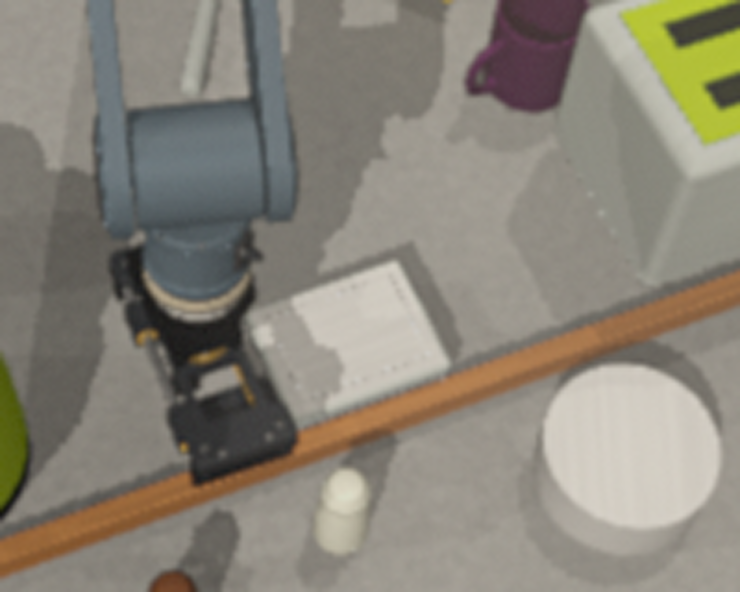

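Request:
send_rows([
  [[-6,0,0],0],
  [[-6,0,0],0],
  [[-6,0,0],0],
  [[-6,0,0],0],
  [[0,0,0],0],
], gripper=0.45)

```text
time_s: 8.88
position: [0.6747, -0.0857, 0.0304]
tcp_rot: [[0.994, -0.032, 0.104], [-0.028, -0.999, -0.042], [0.105, 0.039, -0.994]]
force: [-0.9, 0.0, -0.3]
opening: 0.555
```

Request:
send_rows([
  [[0,-10,0],0],
  [[0,-10,0],0],
  [[0,-10,0],0],
  [[0,-9,0],0],
  [[0,-9,0],0],
])

```text
time_s: 9.3
position: [0.6761, -0.0355, 0.0287]
tcp_rot: [[0.994, -0.034, 0.104], [-0.03, -0.999, -0.043], [0.105, 0.04, -0.994]]
force: [-3.3, -8.8, 2.6]
opening: 0.549
```

Request:
send_rows([
  [[0,-9,0],0],
  [[0,-9,0],0],
  [[0,-9,0],0],
  [[0,-9,0],0],
  [[0,-9,0],0],
])

```text
time_s: 9.72
position: [0.6775, 0.0074, 0.0288]
tcp_rot: [[0.994, -0.022, 0.102], [-0.016, -0.998, -0.058], [0.103, 0.056, -0.993]]
force: [-1.4, -5.9, 3.5]
opening: 0.549
```

```bash
python3 look.py s7 200 170 400 330 3.7
```

```text
(no output)
```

View pics/s7.png

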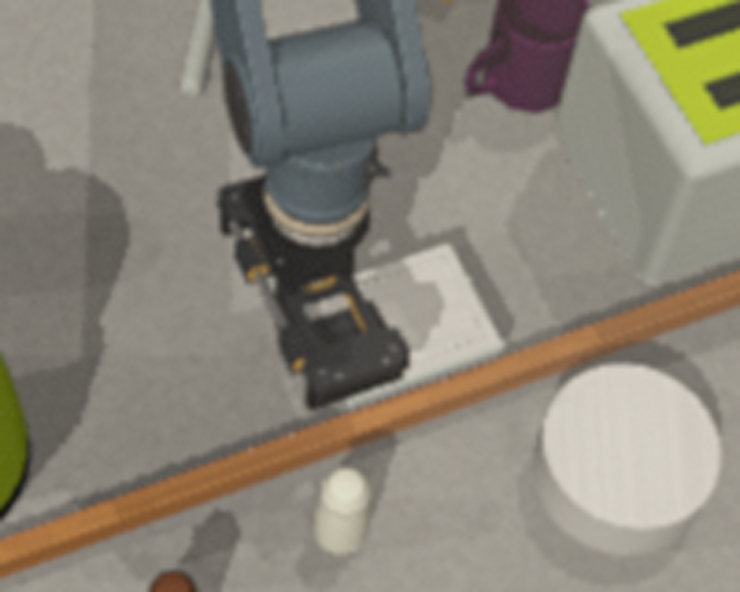

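The tin slides along the rail and stays square. I'll keep going.

Request:
send_rows([
  [[0,-9,0],0.008],
  [[0,-9,0],0],
  [[0,-9,0],0],
  [[0,-9,0],0],
  [[0,-9,0],0],
])

```text
time_s: 10.18
position: [0.6785, 0.0491, 0.0288]
tcp_rot: [[0.995, -0.022, 0.101], [-0.015, -0.997, -0.071], [0.102, 0.069, -0.992]]
force: [-1.3, -6.0, 3.3]
opening: 0.546
```

Request:
send_rows([
  [[0,-9,0],0.005],
  [[0,-9,0],0],
  [[0,-9,0],0],
  [[0,-9,0],0],
  [[0,-9,0],0],
])

```text
time_s: 10.6
position: [0.6794, 0.0881, 0.0289]
tcp_rot: [[0.995, -0.02, 0.099], [-0.012, -0.996, -0.087], [0.1, 0.085, -0.991]]
force: [-2.3, -7.4, 4.5]
opening: 0.55
```

```bash
python3 look.py s8 250 140 450 300 3.7
```

```text
(no output)
```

View pics/s8.png

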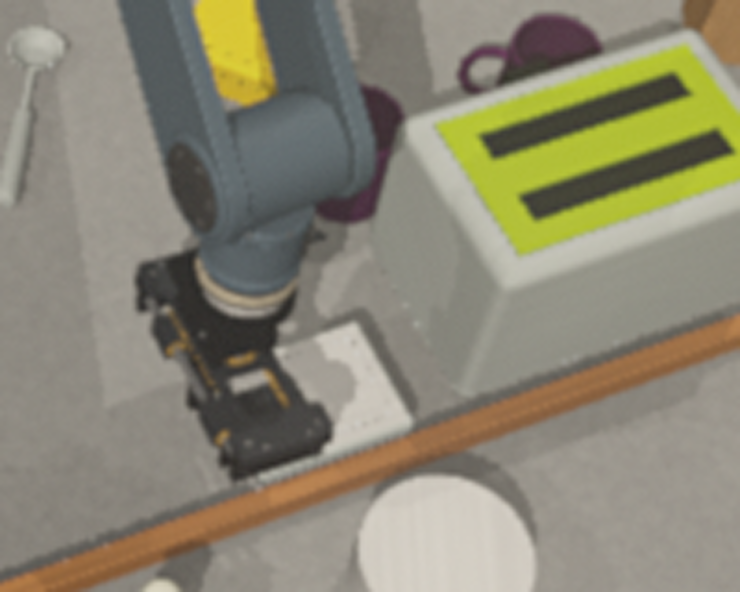

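Request:
send_rows([
  [[0,-9,0],0.008],
  [[0,-9,0],0],
  [[0,-8,0],0],
  [[0,-8,0],0],
  [[0,-6,0],0],
])

```text
time_s: 11.07
position: [0.6802, 0.1228, 0.029]
tcp_rot: [[0.995, -0.022, 0.097], [-0.012, -0.995, -0.102], [0.099, 0.1, -0.99]]
force: [-1.9, -6.2, 3.6]
opening: 0.551
```

Request:
send_rows([
  [[0,-5,0],0],
  [[0,-4,0],0],
  [[0,-4,0],0],
  [[0,-4,0],0],
  [[0,-4,0],0],
])

```text
time_s: 11.48
position: [0.6806, 0.139, 0.0291]
tcp_rot: [[0.995, -0.019, 0.095], [-0.008, -0.993, -0.114], [0.097, 0.112, -0.989]]
force: [-1.0, -6.5, 3.8]
opening: 0.552
```

Request:
send_rows([
  [[0,-3,0],0.005],
  [[0,-3,0],0],
  [[0,-3,0],0],
  [[0,-3,0],0],
  [[0,-3,0],0],
])

```text
time_s: 11.9
position: [0.6805, 0.1388, 0.0296]
tcp_rot: [[0.996, -0.018, 0.089], [-0.006, -0.99, -0.141], [0.091, 0.14, -0.986]]
force: [-0.9, -9.3, 3.0]
opening: 0.549
```

```bash
python3 look.py s9 300 180 400 260 7;python3 look.py t9 150 110 290 210 5 top
```

View pics/s9.png

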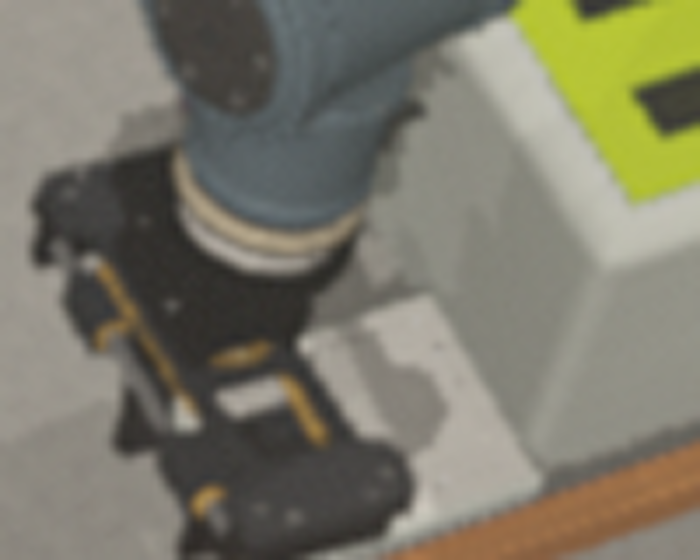

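View pics/t9.png

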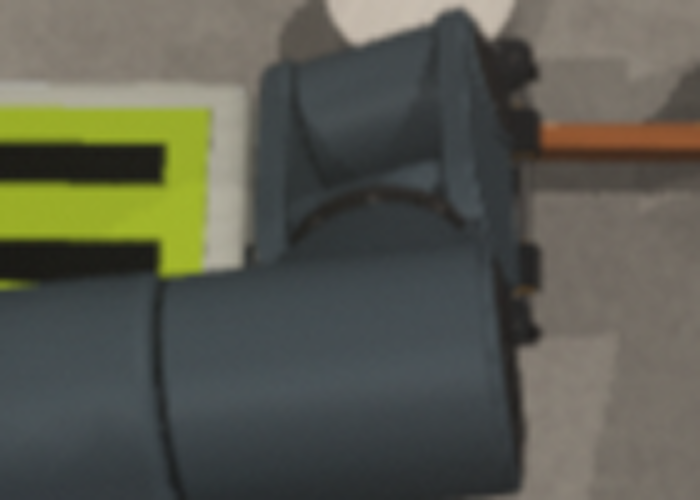

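Request:
send_rows([
  [[0,8,0],0],
  [[0,10,0],0],
  [[0,12,0],0],
  [[0,15,0],0],
  [[0,15,-10],0],
])

```text
time_s: 12.42
position: [0.6765, 0.0811, 0.0452]
tcp_rot: [[0.996, -0.014, 0.086], [-0.002, -0.99, -0.138], [0.087, 0.137, -0.987]]
force: [-0.6, 0.2, -0.2]
opening: 0.549
```

Request:
send_rows([
  [[-10,15,-20],0],
  [[-15,20,-30],0],
  [[-15,20,-30],0],
  [[-20,20,-20],0],
  [[-20,20,0],0],
])

```text
time_s: 12.83
position: [0.5879, -0.0061, 0.1534]
tcp_rot: [[0.996, -0.016, 0.092], [-0.003, -0.991, -0.137], [0.093, 0.136, -0.986]]
force: [0.7, -0.5, 0.6]
opening: 0.552
```

```bash
python3 look.py s10 300 170 400 270 6;python3 look.py t10 180 120 280 200 7 top
```

```text
(no output)
```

View pics/s10.png

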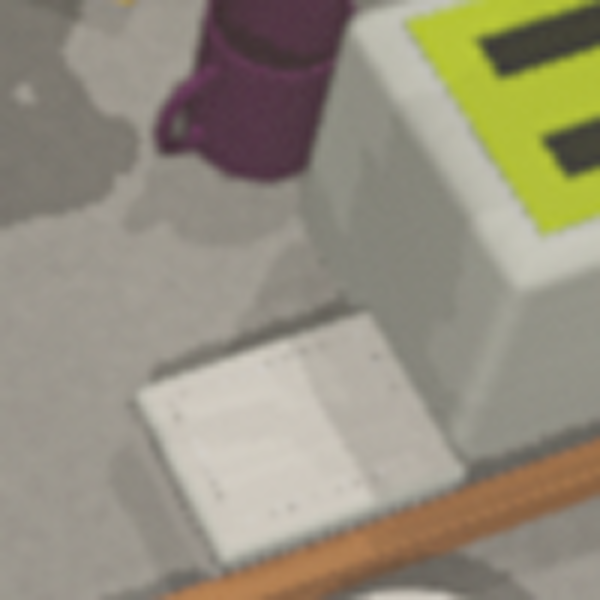

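View pics/t10.png

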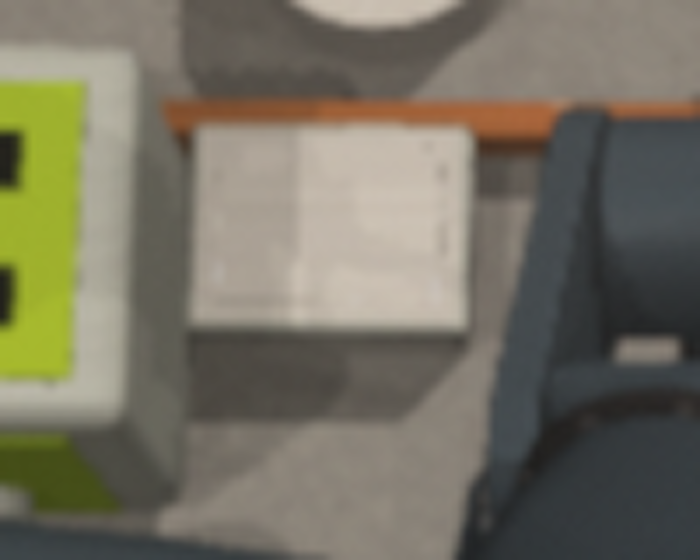

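```bash
python3 - <<'E'
from rig import capture,bot
from h import *
T=capture("top");t=cam(T);s=cam(capture("scene"));uz=lambda p,f,o:(np.array(p)+.5)/f-.5+np.array(o)
P=bp(t,uz([(194,126),(473,128),(467,332),(189,329)],7,(180,120)),.048);print(P.round(4)[:,:2]);print(fit(P))
P=bp(s,uz([(465,470),(220,568),(137,396),(370,312)],6,(300,170)),.048);print(P.round(4)[:,:2]);print(fit(P))
print(bp(s,uz([(330,310-8),(455,462)],6,(300,170)),0))
E
```

```text
[[0.7399 0.2799]
 [0.7369 0.1491]
 [0.638  0.152 ]
 [0.6414 0.2808]]
(array([0.689 , 0.2154]), array([-1.09, -1.4 ]), np.float64(0.0987), np.float64(0.1298))
[[0.7384 0.2788]
 [0.7399 0.1457]
 [0.641  0.1515]
 [0.642  0.2805]]
(array([0.6903, 0.2141]), array([-2.2,  0.1]), np.float64(0.0977), np.float64(0.1311))
[[0.60516594 0.28690367 0.        ]
 [0.71295203 0.2990575  0.        ]]
```

```bash
python3 - <<'E'
from rig import capture,bot,place_of
from h import *
T=capture("top");t=cam(T);S=capture("scene");s=cam(S);uz=lambda p,f,o:(np.array(p)+.5)/f-.5+np.array(o)
print(-t[0].T@t[1],-s[0].T@s[1])
P=bp(t,uz([(57,76),(447,80),(440,318),(36,308)],4.5,(100,110)),.19);print(P.round(4)[:,:2]);print(fit(P))
P=bp(s,uz([(640,245),(235,392),(95,160),(485,40)],5,(340,140)),.19);print(P.round(4)[:,:2]);print(fit(P))
# project hypotheses
def box(yend,c=.689):
    th=np.radians(-1.45);R=np.array([[np.cos(th),-np.sin(th)],[np.sin(th),np.cos(th)]])
    return R
for nm,d in(("top",T),("scene",S)):
    im=cv2.resize(d["image"],None,fx=8,fy=8,interpolation=cv2.INTER_CUBIC)
    for ye,col in((.281,(0,0,255)),(.289,(255,0,0))):
        th=np.radians(-1.45);R=np.array([[np.cos(th),-np.sin(th)],[np.sin(th),np.cos(th)]])
        o=np.array([.648,ye+.001])  # end centre
        q=[np.r_[o+R@[dx,0],z] for dx,z in((-.085,0),(.085,0),(.085,.19),(-.085,.19))]
        p,_=cv2.projectPoints(np.array(q),np.array(d["rvec"],float),np.array(d["tvec"],float),np.array([[d["fx"],0,d["cx"]],[0,d["fy"],d["cy"]],[0,0,1.]]),None)
        cv2.polylines(im,[np.int32(p.reshape(-1,2)*8+3.5)],True,col,1)
    a=im[120*8:195*8,180*8:260*8] if nm=="top" else im[165*8:255*8-160,310*8:400*8]
    cv2.imwrite(f"pics/ov_{nm}.png",a[:600,:800])
E
```

```text
[0.21464746 0.04011022 1.53602594] [ 1.21666317 -0.27387453  1.22258692]
[[0.7287 0.541 ]
 [0.7219 0.2823]
 [0.5597 0.284 ]
 [0.5703 0.5465]]
(array([0.6451, 0.4134]), array([-1.27, -1.91]), np.float64(0.1604), np.float64(0.2607))
[[0.7295 0.539 ]
 [0.7273 0.281 ]
 [0.5618 0.2884]
 [0.5703 0.5451]]
(array([0.6472, 0.4134]), array([-2.37, -1.18]), np.float64(0.1625), np.float64(0.2574))
```

View pics/ov_top.png

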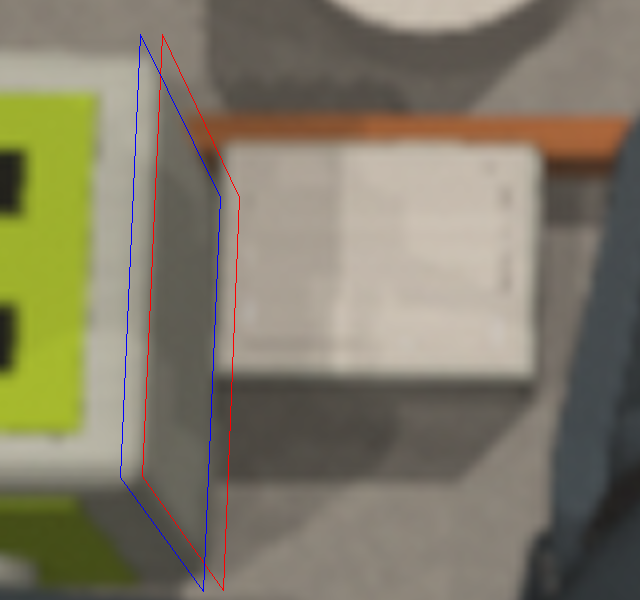

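View pics/ov_scene.png

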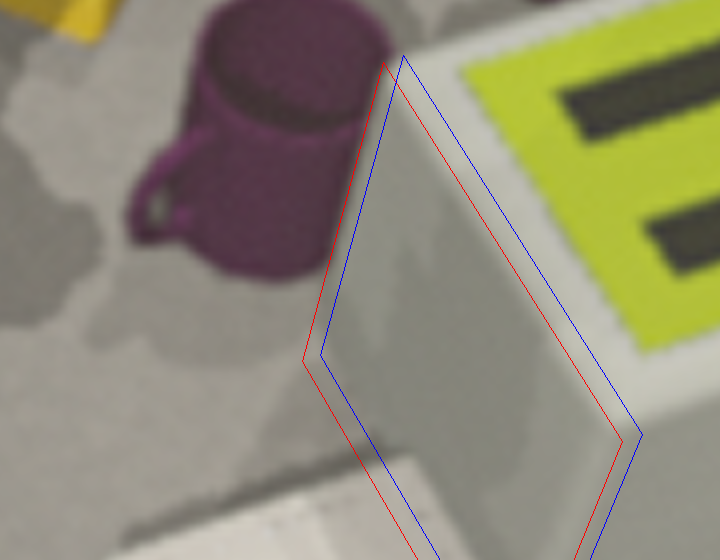

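Both cameras put the toaster's centre at y = 0.413, so its end is at about 0.278 to 0.280. The tin's end is at 0.280, where the push was blocked. The rail gap is about 1 mm and the tin is parallel to it. I'll check the mugs and jar, then hand in.

```bash
python3 - <<'E'
from rig import capture,bot,place_of
from h import *
c={n:cam(capture(n)) for n in("top","scene")}
for n in c:
    for k in("mug1","jar"):
        print(n,k,[bp(c[n],r['xy'],0)[0][:2].round(3) for r in place_of(n,k) if r['p']>.5])
s=bot.read_state();print(s['time_s'],s['force'],np.abs(s['qvel']).max())
bot.hand_in()
E
```

```text
top mug1 [array([0.494, 0.499])]
top jar [array([ 0.47 , -0.231])]
scene mug1 [array([0.48 , 0.306]), array([0.484, 0.505])]
scene jar [array([ 0.475, -0.224])]
13.4333 [ 0.51302512  0.73809314 -1.21954904] 0.23628406975299418
the job is handed in; nothing more can be done
```

I pushed the tin against the rail and then along it to the toaster, and handed the job in at about 13.4 s. I used two partly opened fingers for both pushes: first on the front face, until it squared up against the rail, then on the right end, until the toaster stopped it. The arm is backed off and clear.

**Last checks before handing in:**
- **Tin position:** the centre is at about (0.690, 0.215).
- **Rail:** the tin is about 1 mm from the rail's face. The top camera shows it at about -1.3° and the rail at about -1.3°, so parallel. The scene camera's corner fit was less consistent, giving -2.2° and +0.1° from different sides.
- **Toaster:** the tin's end is at about y = 0.280, and the toaster's end at 0.278 to 0.280, worked out from its centre in both cameras. During the last push the fingers stopped moving and the force rose from about 6.5 N to 9.3 N, which fits contact.
- **Mugs and jar:** each was found again within about 10 mm of its first position, which is about as far off as the networks usually are. The top camera missed the nearer mug this time; the scene camera saw it.

**Disagreement:** direct readings of the toaster's lower edge gave y = 0.286 to 0.30 instead of 0.28. I put that down to its rounded edges and trusted the centre measurement and the blocked push.

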